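# Return the drill battery to its labelled bay

## Task

Put the black drill battery back in its own bay of the plywood cubby: the bay whose label on the roof shows the battery's outline. Slide it along the bench, lengthwise and upright, in through the open front until it is fully home against the back of the bay. Leave the tape measure, the solder reel and the roll of blue tape as they are.

Things in the scene. Friction and masses are not known exactly. Their poses are not given: they have to be found in the camera images.
- battery_pack: black drill battery, loose, 0.45 kg nominal: a block 55 (its x) x 84 (its y) x 50 mm high with a narrower step 36 x 50 mm on top, 68 mm high in all. Origin at the centre of its underside, z up; its long axis is its y. At the start it stands on the bench in front of the cubby. Home, it sticks about 9 mm out of the bay.
- cubby: low plywood cubby fixed on the bench, 85 deep (x) x 276 wide (y) x 82 mm high; origin at the centre of its underside, open front towards its -x. Three equal bays at y = -88, 0, +88 mm, each 76 wide, 74 mm high inside, the bench as floor; walls 12, roof 8 mm thick, front edges bevelled. Front edge at x = -42.5 mm, inner face of the back at x = +32.5 mm.
- label_battery: white label plate, 56 x 56 x 3 mm, flat on the roof over the middle of the battery's bay, with a black outline of a battery (wide block, narrower step on top, step to the back). Origin at the centre of its underside, at cubby x = 0, z = 82 mm; axes as the cubby's. The three labels are in a different order each time.
- label_tape: the same kind of plate with a black outline of a tape measure (a square with a small tab at one corner), over the tape measure's bay, which is empty
- label_reel: the same kind of plate with a black disc with a white hole, over the bay in which the solder reel stands
- solder_reel: solder reel, 56 mm across, 38 mm high, black flanges, in its own bay; bystander. Origin at the centre of its underside
- tape_measure: yellow tape measure, 68 x 92 x 34 mm, lying on the bench left of the cubby; bystander. Origin at the centre of its underside
- blue_tape_roll: roll of blue tape, 104 mm across, 48 mm high, lying on the bench at the right; bystander. Origin at the centre of its underside
There are look-alikes about, which are no part of the job. Of the things shaped like the battery_pack, the black one is meant.

How it is judged:
By the outcome, as a careful person would: the job done as asked, in the order asked, and still so for the second after the job is handed in, with the robot touching nothing.
It also fails if it takes over 45 s, if anything falls off the work surface, if the arm or the gripper's body presses on something with over 40 N, if the wrist force passes 120 N, or if a joint passes its speed limit or range.

## Robot

A 7-joint arm with a two-finger parallel gripper is mounted at the origin on a cart in front of the work surface, level with it; the furniture and walls round the work are solid. World frame = base frame: x ahead of the robot, y to its left, z up, the work surface at z = 0. Lengths are in m, angles in rad, forces in N, time in s.
With the tool pointing down it reaches from about 0.4 to 0.85 m from the base axis. Payload 4.5 kg.
Tool frame: the origin (TCP) lies midway between the tips of the shut fingers; the grasp point (between the pads) lies 19 mm behind it; z points along the fingers, y is the line along which they close (so a half turn about z gives the same grasp; the last joint's range is limited). The gripper opens to 88 mm and grips with 3 to 60 N. Pads are 18 mm wide; open, the fingers measure 123 mm over their backs; the gripper's body (75 mm by 187 mm) begins 45 mm behind the grasp point.
Start: joints at [-1.298, 0.689, -0.195, 1.565, 0.157, 0.902, -0.215], TCP at [0.148, 0.607, 0.211] pointing down, gripper open.
Joint ranges: [-3.01, 3.01], [-0.46, 2.08], [-1.47, 1.51], [0.13, 2.56], [-1, 4.14], [0.04, 2.09], [-2.66, 2.66]. Speed limits (rad/s): [2.57, 2.57, 3.14, 3.14, 3.14, 3.14, 3.14].

## Interface

Orientations are given as a 3x3 rotation matrix whose columns are the frame's x, y, z axes.
In Python, from cell import status, eyes, ctrl gives the robot as it stands. The module is installed in compiled form; this text tells all that it offers.
- The arm moves only by the tool arm_command, never from a script. Its argument "moves" is a list of rows, each a list of 7 numbers: the shift along the tool's x, y, z each as a share of 120 mm, from -1 to 1, then the turn, a rotation vector about the tool's x, y, z each as a share of 2 rad, from -1 to 1, then the opening, from 0 (shut) to 1 (fully open). A call has 1 to 8 rows; each row is the pose to reach, as a shift and turn from the pose commanded when the call began, along the tool's axes at that moment; what a row does not reach only later rows make up. A row lasts 1/8 s, in which the tool goes at most 62.5 mm and 10.7 degrees, less where a joint would pass 70% of its speed; a pose out of reach is approached as far as the arm can. A call with a number of a shift or a turn outside -1 to 1 is refused whole. A call with a gripper value outside its range is refused whole. The fingers move at their own pace and stop on an object; "squeeze" is the grip in N (left out, the last holds). Time passes only in rows, so rows that repeat a pose let the fingers close. It gives the time, the measured TCP pose, the force, the opening and the grip force at its end, in the units of the state.
- status.get_state(): the state, without advancing time (a new reading comes with each control period).
- eyes.read_camera(name): name is "side" or "top" or "wrist"; returns the picture (480x640x3 uint8, red, green, blue); there is no depth.
- eyes.get_calibration(name): a dict with "fx", "fy", "cx", "cy" (pixels), "R" (3x3) and "t" (3): a world point X has camera coordinates R X + t. Camera axes: x right, y down, z forward; pixel columns grow to the right and rows downward; lengths in m; the calibration is good to about 2 mm. The wrist camera is an equidistant fisheye: a pixel r from the principal point sees the ray r / f radians off the axis. A picture is of the moment at which its call begins: read the wrist's pose just before it. get_calibration takes no time and is no camera call; for the wrist camera it gives the pose at the moment of the call.
- ctrl.hand_in(): hands the job in; it is judged then, once.
The state is a dict: "t": time; "qpos": joint angles; "joint_velocities": joint speeds; "effort": joint torques, N m; "ee_pos": TCP position; "tool_rot": TCP orientation; "ft_force": force on the tool from outside, world axes, zero at the start; "torque": the same for the moment, N m; "grip_width": opening from 0.0 (shut) to 1.0 (fully open); "grasp_force": force on a finger pad.
Only numpy, scipy, OpenCV 4.12 (cv2) and the standard library are available. Lean on these libraries where they do the work, as an engineer would, in place of code of your own. Each camera call takes 0.05 s, during which the arm holds its last target. There are 200 camera calls.

## Working session

There is one attempt and no reset: what is moved stays moved. The work goes in short steps, Python scripts to look and compute and a tool call to move; the robot and the scene stay as the last step left them, time stands still between calls to the robot, and variables do not carry over. Pictures are saved under pics/ and viewed, at most 10 in all, crops included, and the job is handed in when it is done.

Besides the shell and the picture viewer there is one more tool, called after ">>>" by a JSON object that holds its "api" and its "payload". arm_command: Moves the arm, as the interface text tells. Shift numbers are shares of 120 mm and turn numbers shares of 2 rad, none past 1 either way. Its arguments: {"type":"object","properties":{"moves":{"type":"array"},"squeeze":{"type":"number"}},"required":["moves"]}

```bash
mkdir -p pics; python3 - <<'E'
from cell import status,eyes
import cv2,numpy as np
for n in("top","side"):
    im=eyes.read_camera(n);cv2.imwrite(f"pics/{n}0.png",im[:,:,::-1])
    c=eyes.get_calibration(n);print(n,{k:np.round(v,3).tolist() for k,v in c.items()})
s=status.get_state();print(s["t"],s["ee_pos"],np.round(s["tool_rot"],3))
E
```

```text
top {'fx': 582.454, 'fy': 582.454, 'cx': 325.005, 'cy': 238.519, 'R': [[-0.059, -0.998, -0.006], [-0.975, 0.059, -0.213], [0.213, -0.007, -0.977]], 't': [0.028, 0.55, 1.219]}
side {'fx': 517.536, 'fy': 517.536, 'cx': 321.404, 'cy': 235.739, 'R': [[0.983, -0.181, -0.004], [-0.104, -0.548, -0.83], [0.148, 0.816, -0.558]], 't': [-0.535, 0.112, 1.194]}
0.1 [0.14777252 0.60665363 0.21070896] [[-0.972  0.236 -0.   ]
 [ 0.236  0.972 -0.002]
 [-0.    -0.002 -1.   ]]
```

View pics/top0.png

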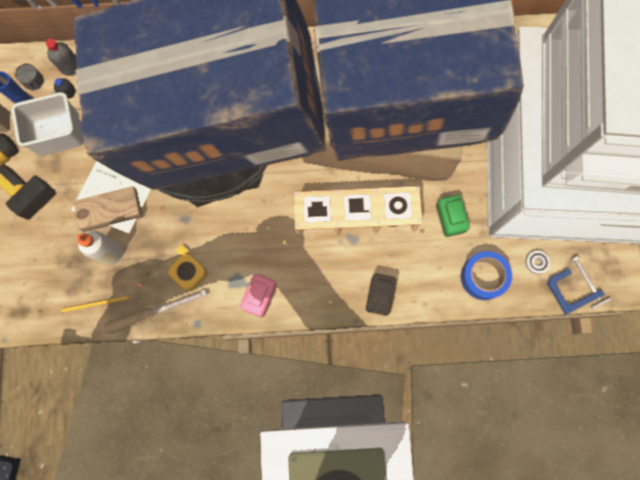

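View pics/side0.png

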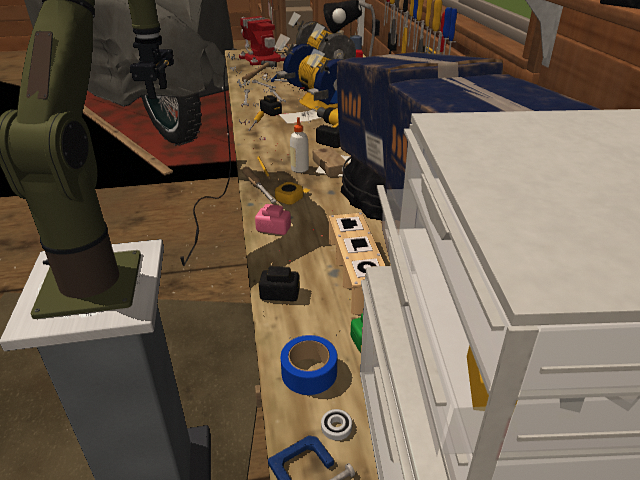

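```bash
cat > h.py <<'E'
import numpy as np,cv2
from cell import status,eyes
def ray(c,uv):
    d=np.array([(uv[0]-c["cx"])/c["fx"],(uv[1]-c["cy"])/c["fy"],1.]);R=np.array(c["R"])
    return -R.T@np.array(c["t"]),R.T@d
def onplane(c,uv,z):
    o,d=ray(c,uv);return (o+d*(z-o[2])/d[2])
def fish(c,uv):
    p=np.array([uv[0]-c["cx"],uv[1]-c["cy"]]);r=np.hypot(*p);a=r/c["fx"];R=np.array(c["R"])
    d=np.array([*(p/max(r,1e-9)*np.sin(a)),np.cos(a)])
    return -R.T@np.array(c["t"]),R.T@d
def fplane(c,uv,z):
    o,d=fish(c,uv);return (o+d*(z-o[2])/d[2])
E
python3 - <<'E'
from h import *
im=cv2.imread("pics/top0.png");c=eyes.get_calibration("top")
g=im.max(2)
cr=im[180:320,240:440];cv2.imwrite("pics/crop1.png",cv2.resize(cr,None,fx=4,fy=4,interpolation=cv2.INTER_CUBIC))
# labels
w=((im.min(2)>190)).astype(np.uint8);w[:, :290]=0;w[:, 425:]=0;w[:185]=0;w[235:]=0
cs,_=cv2.findContours(w,cv2.RETR_EXTERNAL,cv2.CHAIN_APPROX_NONE)
for k in cs:
    if cv2.contourArea(k)>150:
        r=cv2.minAreaRect(k);print("label",r,onplane(c,r[0],.085).round(4))
b=(g<75).astype(np.uint8);b[:, :355]=0;b[:, 410:]=0;b[:262]=0;b[322:]=0
cs,_=cv2.findContours(b,cv2.RETR_EXTERNAL,cv2.CHAIN_APPROX_NONE)
for k in cs:
    if cv2.contourArea(k)>150:
        r=cv2.minAreaRect(k);print("bat",r,onplane(c,r[0],.04).round(4),[onplane(c,p,.05).round(3)[:2] for p in cv2.boxPoints(r)])
E
```

```text
label ((316.5, 209.0), (26.0, 27.0), 90.0) [0.612  0.0102 0.085 ]
label ((357.2178955078125, 206.98638916015625), (26.198881149291992, 26.386014938354492), 86.42366790771484) [ 0.6112 -0.0785  0.085 ]
label ((397.63201904296875, 205.34771728515625), (26.2901611328125, 26.432655334472656), 85.91438293457031) [ 0.6096 -0.1664  0.085 ]
```

View pics/crop1.png

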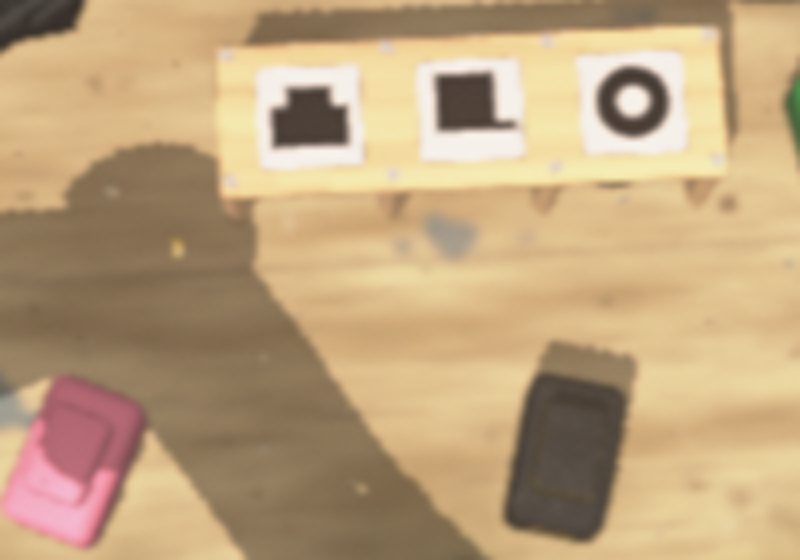

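Look-alikes for the battery: black (381,294), pink (258,295) and green (454,215). I choose the black one, which the crop confirms. The battery label is the left plate (316,209), the tape label is the middle one, and the reel is on the right.

```bash
python3 - <<'E'
from h import *
im=cv2.imread("pics/top0.png");c=eyes.get_calibration("top")
print(im[294,381],im[270,385],im[310,381],im[300,350])
for th in(80,95):
    b=(im[:,:,2]<th).astype(np.uint8);b[:, :362]=0;b[:, 405:]=0;b[:255]=0;b[322:]=0
    k=max(cv2.findContours(b,cv2.RETR_EXTERNAL,cv2.CHAIN_APPROX_NONE)[0],key=cv2.contourArea)
    r=cv2.minAreaRect(k);print("bat",r,onplane(c,r[0],.045).round(4),[onplane(c,p,.05).round(3)[:2] for p in cv2.boxPoints(r)])
s=status.get_state();print(np.round(s["qpos"],2),np.degrees(np.arctan2(*s["tool_rot"][:2,1])))
E
```

```text
[66 75 84] [ 92 122 145] [68 76 84] [122 169 206]
bat ((384.8033447265625, 279.6853942871094), (13.566524505615234, 3.6727054119110107), 12.994616508483887) [ 0.4543 -0.1297  0.045 ] [array([ 0.454, -0.114]), array([ 0.462, -0.116]), array([ 0.453, -0.144]), array([ 0.446, -0.142])]
bat ((381.01922607421875, 293.9038391113281), (23.533933639526367, 38.242637634277344), 11.309932708740234) [ 0.4238 -0.119   0.045 ] [array([ 0.39 , -0.083]), array([ 0.47 , -0.105]), array([ 0.457, -0.155]), array([ 0.377, -0.132])]
[-1.3   0.69 -0.19  1.57  0.16  0.9  -0.22] 13.679807733067683
```

>>> {"api": "arm_command", "payload": {"moves": [[-0.4,-0.4,0,0,0,0,1],[-0.8,-0.8,0,0,0,0,1],[-1,-1,0,0,0,0,1],[-1,-1,0,0,0,0,1]]}}

```text
t: 0.6
ee_pos: [0.2388, 0.4581, 0.2112]
tool_rot: [[-0.97, 0.242, 0.001], [0.242, 0.97, -0.004], [-0.002, -0.004, -1.0]]
ft_force: [-0.4, 0.8, -0.0]
grip_width: 1.001
grasp_force: 0.0
```

>>> {"api": "arm_command", "payload": {"moves": [[-0.4,-0.4,0,0,0,0,1],[-0.8,-0.8,0,0,0,0,1],[-1,-1,0,0,0,0,1],[-1,-1,0,0,0,0,1]]}}

```text
t: 1.1
ee_pos: [0.3258, 0.3148, 0.2112]
tool_rot: [[-0.97, 0.242, 0.0], [0.242, 0.97, -0.002], [-0.001, -0.002, -1.0]]
ft_force: [-0.1, 0.8, -0.2]
grip_width: 0.999
grasp_force: 0.0
```

>>> {"api": "arm_command", "payload": {"moves": [[-0.4,-0.4,0,0,0,0,1],[-0.8,-0.8,0,0,0,0,1],[-0.8,-1,0,0,0,0,1],[-0.8,-1,0,0,0,0,1]]}}

```text
t: 1.6
ee_pos: [0.3891, 0.1774, 0.2112]
tool_rot: [[-0.971, 0.239, -0.001], [0.239, 0.971, -0.0], [0.001, -0.0, -1.0]]
ft_force: [-1.2, -0.3, 0.4]
grip_width: 1.004
grasp_force: 0.0
```

>>> {"api": "arm_command", "payload": {"moves": [[-0.2,-0.45,0,0,0,0,1],[-0.4,-0.9,0,0,0,0,1],[-0.4,-1,0,0,0,0,1],[-0.4,-1,0,0,0,0,1]]}}

```text
t: 2.1
ee_pos: [0.4077, 0.052, 0.2115]
tool_rot: [[-0.972, 0.235, 0.001], [0.235, 0.972, 0.002], [-0.0, 0.002, -1.0]]
ft_force: [-0.2, 0.2, 0.2]
grip_width: 1.002
grasp_force: 0.0
```

>>> {"api": "arm_command", "payload": {"moves": [[-0.2,-0.45,0,0,0,0,1],[-0.4,-0.9,0,0,0,0,1],[-0.4,-1,0,0,0,0,1],[-0.4,-1,0,0,0,0,1],[-0.4,-1,0,0,0,0,1]]}}

```text
t: 2.72
ee_pos: [0.4261, -0.0748, 0.2115]
tool_rot: [[-0.973, 0.232, 0.001], [0.232, 0.973, 0.001], [-0.0, 0.002, -1.0]]
ft_force: [-0.7, -0.2, -0.1]
grip_width: 0.998
grasp_force: 0.0
```

```bash
python3 - <<'E'
from h import *
import json
c=eyes.get_calibration("wrist");im=eyes.read_camera("wrist");cv2.imwrite("pics/w1.png",im[:,:,::-1])
json.dump({k:np.asarray(v).tolist() for k,v in c.items()},open("w1.json","w"));print({k:np.round(v,3).tolist() for k,v in c.items()})
E
```

```text
{'fx': 371.648, 'fy': 371.648, 'cx': 325.576, 'cy': 238.725, 'R': [[0.232, 0.973, 0.002], [0.939, -0.225, 0.259], [0.252, -0.058, -0.966]], 't': [-0.027, -0.452, 0.276]}
```

View pics/w1.png

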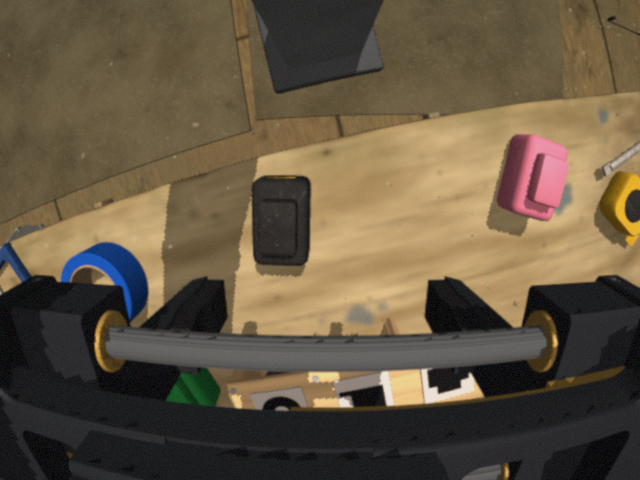

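The wrist view shows the black battery at about (281,221), nearly aligned with the tool. The cubby labels are at the bottom edge, partly hidden.

```bash
python3 - <<'E'
from h import *
import json
c=json.load(open("w1.json"));im=cv2.imread("pics/w1.png")
b=(im.max(2)<60).astype(np.uint8);b[:, :235]=0;b[:,325:]=0;b[:165]=0;b[275:]=0
b=cv2.morphologyEx(b,cv2.MORPH_OPEN,np.ones((5,5)))
k=max(cv2.findContours(b,cv2.RETR_EXTERNAL,cv2.CHAIN_APPROX_NONE)[0],key=cv2.contourArea)
print(cv2.boundingRect(k))
for z in(.05,):
    p=np.array([fplane(c,q[0].astype(float),z)[:2] for q in k])*1000
    r=cv2.minAreaRect(p.astype(np.float32));print(z,np.round(r[0],1),np.round(r[1],1),r[2],cv2.boxPoints(r).round(0).tolist())
E
```

```text
(252, 177, 58, 88)
0.05 [ 423.1 -115.8] [52.7 82.7] 76.03832244873047 [[377.0, -131.0], [457.0, -151.0], [470.0, -100.0], [389.0, -80.0]]
```

>>> {"api": "arm_command", "payload": {"moves": [[0.1,-0.34,0.2,0,0,0,1],[0.1,-0.34,0.5,0,0,0,1],[0.1,-0.34,0.9,0,0,0,1],[0.1,-0.34,0.9,0,0,0,1]]}}

```text
t: 3.28
ee_pos: [0.4027, -0.1127, 0.1014]
tool_rot: [[-0.972, 0.233, -0.006], [0.233, 0.972, 0.001], [0.006, -0.0, -1.0]]
ft_force: [-0.9, 0.4, -0.2]
grip_width: 1.001
grasp_force: 0.0
```

>>> {"api": "arm_command", "payload": {"moves": [[0,0,0.3,0,0,0,1],[0,0,0.5,0,0,0,1],[0,0,0.63,0,0,0,1],[0,0,0.63,0,0,0,1]]}}

```text
t: 3.78
ee_pos: [0.408, -0.115, 0.0313]
tool_rot: [[-0.972, 0.235, -0.0], [0.235, 0.972, -0.001], [0.0, -0.001, -1.0]]
ft_force: [0.6, 0.9, -0.2]
grip_width: 1.001
grasp_force: 0.0
```

>>> {"api": "arm_command", "payload": {"moves": [[0,0,0,0,0,0,0.6],[0,0,0,0,0,0,0.5],[0,0,0,0,0,0,0.4],[0,0,0,0,0,0,0.4],[0,0,0,0,0,0,0.4],[0,0,0,0,0,0,0.4]], "squeeze": 12}}

```text
t: 4.53
ee_pos: [0.4062, -0.1146, 0.0302]
tool_rot: [[-0.972, 0.236, -0.003], [0.236, 0.972, 0.002], [0.003, 0.001, -1.0]]
ft_force: [0.3, 1.6, 0.2]
grip_width: 0.403
grasp_force: 0.8
```

```bash
python3 - <<'E'
from h import *
import json
c=eyes.get_calibration("wrist");im=eyes.read_camera("wrist")[:,:,::-1];t=eyes.read_camera("top")[:,:,::-1]
cv2.imwrite("pics/w2.png",np.hstack([cv2.resize(im,(400,300)),cv2.resize(t[180:330,280:480],(400,300))]))
s=status.get_state();print(s["grip_width"],s["grasp_force"])
E
```

```text
0.39999215004321087 1.0314114019274712
```

View pics/w2.png

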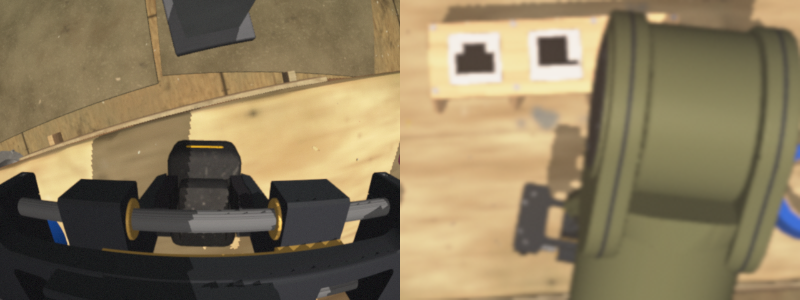

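The fingers straddle the battery, which is at about (205,180) in the left half, so it has not slipped away. I'll close further.

>>> {"api": "arm_command", "payload": {"moves": [[0,0,0,0,0,0,0.2],[0,0,0,0,0,0,0],[0,0,0,0,0,0,0],[0,0,0,0,0,0,0]], "squeeze": 12}}

```text
t: 5.12
ee_pos: [0.4061, -0.115, 0.0302]
tool_rot: [[-0.972, 0.236, -0.003], [0.236, 0.972, 0.001], [0.003, 0.0, -1.0]]
ft_force: [0.0, 3.3, 0.5]
grip_width: 0.397
grasp_force: 12.0
```

>>> {"api": "arm_command", "payload": {"moves": [[-0.05,0.15,0,0,0,0,0],[-0.1,0.3,0,0,0,0,0],[-0.15,0.45,0,0,0,0,0],[-0.2,0.6,0,0,0,0,0],[-0.25,0.75,0,0,0,-0.04,0],[-0.3,0.9,0,0,0,-0.08,0],[-0.35,1,0,0,0,-0.112,0],[-0.35,1,0,0,0,-0.112,0]]}}

```text
t: 6.12
ee_pos: [0.4773, -0.0054, 0.0302]
tool_rot: [[-1.0, 0.013, -0.0], [0.013, 1.0, 0.005], [0.0, 0.005, -1.0]]
ft_force: [1.5, 2.6, 1.1]
grip_width: 0.394
grasp_force: 12.0
```

```bash
python3 - <<'E'
from h import *
im=eyes.read_camera("wrist")[:,:,::-1];t=eyes.read_camera("top")[:,:,::-1]
cv2.imwrite("pics/w3.png",np.hstack([cv2.resize(im,(400,300)),cv2.resize(t[180:330,230:430],(400,300))]))
s=status.get_state();print(s["ee_pos"],s["tool_rot"].round(4) if hasattr(s["tool_rot"],'round') else s["tool_rot"])
E
```

```text
[ 0.47690226 -0.00597732  0.0302235 ] [[-9.999e-01  1.380e-02 -1.000e-04]
 [ 1.380e-02  9.999e-01  4.900e-03]
 [ 2.000e-04  4.900e-03 -1.000e+00]]
```

View pics/w3.png

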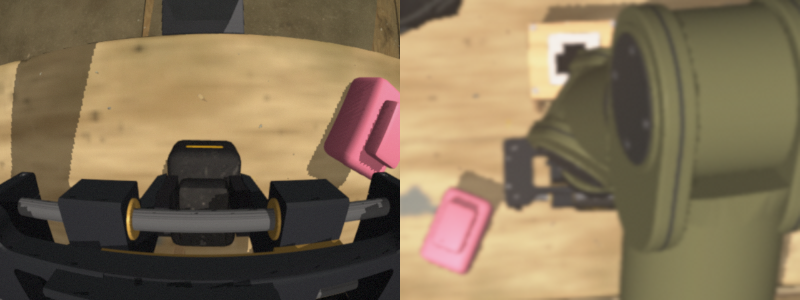

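>>> {"api": "arm_command", "payload": {"moves": [[0,0.08,0,0,0,0,0],[-0.05,0.15,0,0,0,0,0],[-0.17,0.15,0,0,0,0,0],[-0.28,0.15,0,0,0,0,0],[-0.39,0.15,0,0,0,0,0],[-0.5,0.15,0,0,0,0,0],[-0.61,0.15,0,0,0,0,0],[-0.61,0.15,0,0,0,0,0]]}}

```text
t: 7.22
ee_pos: [0.5472, 0.0089, 0.0299]
tool_rot: [[-1.0, 0.015, -0.006], [0.015, 1.0, 0.001], [0.006, 0.0, -1.0]]
ft_force: [-3.3, 0.3, 5.4]
grip_width: 0.39
grasp_force: 12.0
```

>>> {"api": "arm_command", "payload": {"moves": [[0,0,0,0,0,0,0.6],[0,0,0,0,0,0,0.8],[0,0,0,0,0,0,0.8],[0,0,0,0,0,0,0.8],[0.15,0,0,0,0,0,0.8],[0.3,0,0,0,0,0,0.8],[0.45,0,0,0,0,0,0.8],[0.45,0,0,0,0,0,0.8]]}}

```text
t: 8.22
ee_pos: [0.4934, 0.009, 0.03]
tool_rot: [[-1.0, 0.014, -0.005], [0.014, 1.0, -0.0], [0.005, -0.0, -1.0]]
ft_force: [0.7, -0.0, -0.2]
grip_width: 0.797
grasp_force: 0.0
```

>>> {"api": "arm_command", "payload": {"moves": [[0.05,0,0,0,0,0,0.5],[0.05,0,0,0,0,0,0.2],[0.05,0,0,0,0,0,0.1],[0.05,0,0,0,0,0,0.1],[0.05,0,0,0,0,0,0.1]]}}

```text
t: 8.85
ee_pos: [0.4888, 0.0092, 0.03]
tool_rot: [[-1.0, 0.015, -0.003], [0.015, 1.0, 0.001], [0.003, 0.001, -1.0]]
ft_force: [0.4, 0.4, 0.7]
grip_width: 0.256
grasp_force: 0.0
```

```bash
python3 - <<'E'
from h import *
im=eyes.read_camera("side")[:,:,::-1];t=eyes.read_camera("wrist")[:,:,::-1]
cv2.imwrite("pics/w4.png",np.hstack([cv2.resize(t,(400,300)),cv2.resize(im[180:330,240:440],(400,300))]))
E
```

```text
(no output)
```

View pics/w4.png

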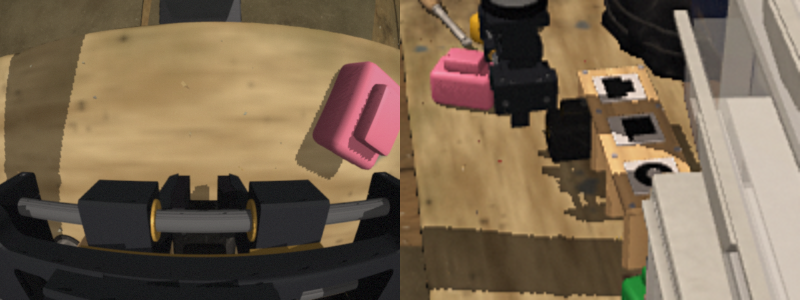

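>>> {"api": "arm_command", "payload": {"moves": [[-0.1,0,0,0,0,0,0.15],[-0.18,0,0,0,0,0,0.15],[-0.25,0,0,0,0,0,0.15],[-0.31,0,0,0,0,0,0.15],[-0.37,0,0,0,0,0,0.15],[-0.42,0,0,0,0,0,0.15],[-0.46,0,0,0,0,0,0.15],[-0.48,0,0,0,0,0,0.15]]}}

```text
t: 9.95
ee_pos: [0.5461, 0.0083, 0.0296]
tool_rot: [[-1.0, 0.015, -0.004], [0.015, 1.0, 0.001], [0.004, 0.0, -1.0]]
ft_force: [-3.0, -1.0, 0.8]
grip_width: 0.151
grasp_force: 1.6
```

>>> {"api": "arm_command", "payload": {"moves": [[-0.01,0,0,0,0,0,0.15],[-0.02,0,0,0,0,0,0.15],[-0.03,0,0,0,0,0,0.15],[-0.03,0,0,0,0,0,0.15]]}}

```text
t: 10.45
ee_pos: [0.55, 0.0083, 0.0297]
tool_rot: [[-1.0, 0.015, -0.003], [0.015, 1.0, 0.001], [0.003, 0.001, -1.0]]
ft_force: [-2.2, 0.0, -0.0]
grip_width: 0.148
grasp_force: 1.2
```

Still sliding at about 2 to 3 N. I'll creep until it stops against the back.

>>> {"api": "arm_command", "payload": {"moves": [[-0.01,0,0,0,0,0,0.15],[-0.02,0,0,0,0,0,0.15],[-0.03,0,0,0,0,0,0.15],[-0.03,0,0,0,0,0,0.15]]}}

```text
t: 10.95
ee_pos: [0.5537, 0.0082, 0.0297]
tool_rot: [[-1.0, 0.015, -0.003], [0.015, 1.0, 0.001], [0.003, 0.001, -1.0]]
ft_force: [-2.8, -0.3, -0.5]
grip_width: 0.155
grasp_force: 1.1
```

>>> {"api": "arm_command", "payload": {"moves": [[-0.01,0,0,0,0,0,0.15],[-0.02,0,0,0,0,0,0.15],[-0.02,0,0,0,0,0,0.15]]}}

```text
t: 11.32
ee_pos: [0.556, 0.0082, 0.0297]
tool_rot: [[-1.0, 0.015, -0.003], [0.015, 1.0, 0.001], [0.003, 0.001, -1.0]]
ft_force: [-3.0, -0.3, -0.4]
grip_width: 0.152
grasp_force: 1.2
```

>>> {"api": "arm_command", "payload": {"moves": [[-0.01,0,0,0,0,0,0.15],[-0.02,0,0,0,0,0,0.15],[-0.02,0,0,0,0,0,0.15]]}}

```text
t: 11.7
ee_pos: [0.5584, 0.0081, 0.0297]
tool_rot: [[-1.0, 0.015, -0.003], [0.015, 1.0, 0.001], [0.003, 0.001, -1.0]]
ft_force: [-3.0, -0.7, -0.7]
grip_width: 0.152
grasp_force: 1.2
```

>>> {"api": "arm_command", "payload": {"moves": [[-0.01,0,0,0,0,0,0.15],[-0.02,0,0,0,0,0,0.15],[-0.02,0,0,0,0,0,0.15]]}}

```text
t: 12.08
ee_pos: [0.56, 0.0081, 0.0297]
tool_rot: [[-1.0, 0.015, -0.005], [0.015, 1.0, 0.0], [0.005, 0.0, -1.0]]
ft_force: [-5.0, -0.1, 2.7]
grip_width: 0.152
grasp_force: 2.4
```

```bash
python3 - <<'E'
from h import *
im=eyes.read_camera("side")[:,:,::-1];t=eyes.read_camera("top")[:,:,::-1]
cv2.imwrite("pics/w5.png",np.hstack([cv2.resize(im[195:295,305:405],(400,400),interpolation=2),cv2.resize(t[170:270,270:370],(400,400),interpolation=2)]))
E
```

```text
(no output)
```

View pics/w5.png

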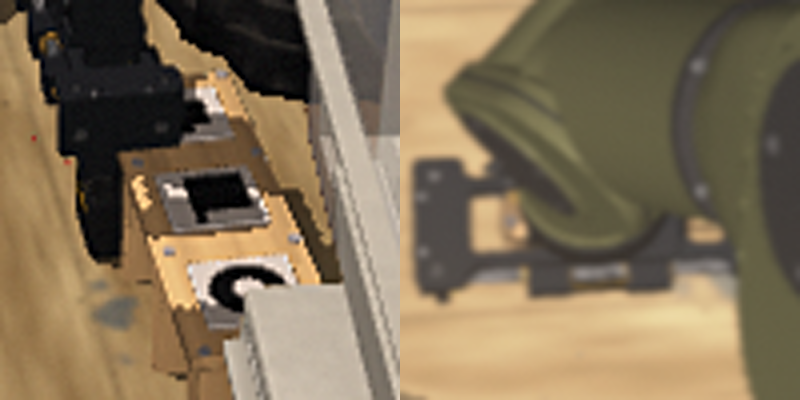

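The side view shows the fingers just in front of the bay, with the gripper body over the roof but clear of it. The force is starting to rise, so I'll push a little more to confirm.

>>> {"api": "arm_command", "payload": {"moves": [[-0.01,0,0,0,0,0,0.15],[-0.02,0,0,0,0,0,0.15],[-0.02,0,0,0,0,0,0.15]]}}

```text
t: 12.55
ee_pos: [0.5598, 0.008, 0.0296]
tool_rot: [[-1.0, 0.014, -0.009], [0.014, 1.0, -0.001], [0.009, -0.001, -1.0]]
ft_force: [-10.1, 0.3, 7.2]
grip_width: 0.149
grasp_force: 5.2
```

>>> {"api": "arm_command", "payload": {"moves": [[0.1,0,0,0,0,0,0.15],[0.4,0,0,0,0,0,0.15],[0.8,0,-0.2,0,0,0,0.15],[1,0,-0.6,0,0,0,0.15],[1,0.0,-1,0,0,0,0.15],[1,0,-1,0,0,0,0.15]]}}

```text
t: 13.3
ee_pos: [0.4471, 0.0106, 0.1533]
tool_rot: [[-1.0, 0.015, 0.007], [0.015, 1.0, 0.003], [-0.007, 0.003, -1.0]]
ft_force: [0.1, 0.3, -0.2]
grip_width: 0.152
grasp_force: 0.0
```

>>> {"api": "arm_command", "payload": {"moves": [[0.2,0.4,0,0,0,0,0.15],[0.2,0.8,0,0,0,0,0.15],[0.2,1,0,0,0,0,0.15],[0.2,1,0,0,0,0,0.15]]}}

```text
t: 13.8
ee_pos: [0.422, 0.1325, 0.15]
tool_rot: [[-1.0, 0.011, -0.002], [0.011, 1.0, 0.003], [0.002, 0.003, -1.0]]
ft_force: [-1.0, -0.3, -0.1]
grip_width: 0.153
grasp_force: 0.0
```

>>> {"api": "arm_command", "payload": {"moves": [[0,0.4,0,0,0,0,0.15],[0,0.8,0,0,0,0,0.15],[0,1,0,0,0,0,0.15],[0,1,0,0,0,0,0.15]]}}

```text
t: 14.3
ee_pos: [0.4234, 0.2505, 0.1499]
tool_rot: [[-1.0, 0.014, -0.003], [0.014, 1.0, 0.001], [0.003, 0.001, -1.0]]
ft_force: [0.3, 0.1, 0.0]
grip_width: 0.152
grasp_force: 0.0
```

```bash
python3 - <<'E'
from h import *
im=eyes.read_camera("side")[:,:,::-1];t=eyes.read_camera("top")[:,:,::-1]
cv2.imwrite("pics/t6.png",t);cv2.imwrite("pics/s6.png",im)
cv2.imwrite("pics/w6.png",np.hstack([cv2.resize(im[195:295,305:405],(400,400),interpolation=2),cv2.resize(t[170:270,270:370],(400,400),interpolation=2)]))
E
```

```text
(no output)
```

View pics/w6.png

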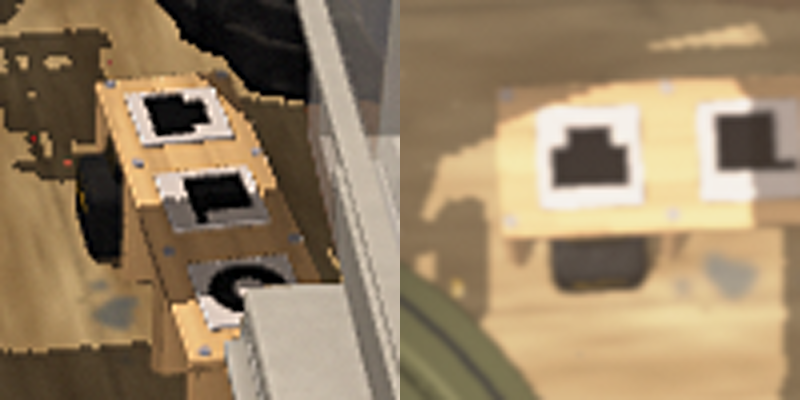

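```bash
python3 - <<'E'
from h import *
im=cv2.imread("pics/t6.png");c=eyes.get_calibration("top")
print(im[228:248,320].max(1),im[228:248,330].max(1)); print(im[236,400-400+300:345].max(1))
for r in(238,239,240,241,242,243): print(r,[onplane(c,(320,r),z)[0].round(4) for z in(0,.05)])
print("roof front",[onplane(c,(320,r),.082)[0].round(4) for r in(228,229,230)])
for u in(408.,432.5): print(onplane(c,(270+(u-400+144)/4,237),.05))
E
```

```text
[202 130  89  84  89  92  91  89  89  87  84  87  95  96 127 186 218 220
 218 220] [183 108  85  86  85  83  82  81  80  78  82  94 126 168 206 221 220 218
 220 226]
[189 199 213 217 218 216 198 157 111  90  88  88  88  88  88  88  89  90
  89  89  89  88  89  89  89  90  88  87  85  82  80  92 118 150 180 198
 203 202 201 203 203 205 206 205 200]
238 [np.float64(0.5658), np.float64(0.5548)]
239 [np.float64(0.5634), np.float64(0.5526)]
240 [np.float64(0.5611), np.float64(0.5503)]
241 [np.float64(0.5587), np.float64(0.5481)]
242 [np.float64(0.5564), np.float64(0.5458)]
243 [np.float64(0.5541), np.float64(0.5435)]
roof front [np.float64(0.5699), np.float64(0.5677), np.float64(0.5655)]
[0.55868406 0.03269346 0.05      ]
[0.55786759 0.01916398 0.05      ]
```

```bash
python3 - <<'E'
from h import *
im=cv2.imread("pics/t6.png");c=eyes.get_calibration("top");g=im.max(2).astype(float)
for u in range(307,334):
    col=g[232:248,u];i=np.where((col[:-1]<150)&(col[1:]>=150))[0]
    col2=g[220:236,u];j=np.where((col2[:-1]>=150)&(col2[1:]<150))[0]
    b=232+i[-1]+(150-col[i[-1]])/(col[i[-1]+1]-col[i[-1]]) if len(i) else np.nan
    f=220+j[0]+(150-col2[j[0]])/(col2[j[0]+1]-col2[j[0]]) if len(j) else np.nan
    print(u,round(b,2),round(f,2),onplane(c,(u,b),0)[:2].round(4),onplane(c,(u,f),.082)[:2].round(4))
s=cv2.imread("pics/s6.png");cv2.imwrite("pics/w7.png",cv2.resize(s[225:270,315:365],(800,720)[:1]*1+(600,),interpolation=2) if 0 else cv2.resize(s[225:270,315:365],(660,594),interpolation=2))
E
```

```text
307 nan nan [nan nan] [nan nan]
308 240.33 229.52 [0.562  0.0342] [0.5681 0.0311]
309 241.72 229.38 [0.5586 0.0321] [0.5683 0.0289]
310 242.4 229.35 [0.5568 0.0299] [0.5682 0.0268]
311 242.66 229.34 [0.5561 0.0276] [0.5681 0.0246]
312 242.78 229.3 [0.5557 0.0254] [0.5681 0.0224]
313 242.81 229.2 [0.5555 0.0231] [0.5682 0.0203]
314 242.78 229.07 [0.5554 0.0208] [0.5683 0.0181]
315 242.71 228.99 [0.5554 0.0185] [0.5684 0.0159]
316 242.58 228.99 [0.5556 0.0162] [0.5683 0.0138]
317 242.47 228.94 [0.5557 0.0139] [0.5682 0.0116]
318 242.45 228.88 [0.5556 0.0116] [0.5682 0.0094]
319 242.44 228.81 [0.5555 0.0093] [0.5683 0.0073]
320 242.39 228.72 [0.5555 0.007 ] [0.5683 0.0051]
321 242.26 228.63 [0.5556 0.0047] [0.5684 0.0029]
322 242.16 228.6 [0.5558 0.0024] [0.5683 0.0008]
323 242.1 228.59 [5.558e-01 1.000e-04] [ 0.5682 -0.0014]
324 242.09 228.58 [ 0.5556 -0.0022] [ 0.5681 -0.0036]
325 242.09 228.54 [ 0.5555 -0.0045] [ 0.5681 -0.0057]
326 242.09 228.47 [ 0.5554 -0.0068] [ 0.5681 -0.0079]
327 242.03 228.46 [ 0.5554 -0.0091] [ 0.568  -0.0101]
328 241.85 228.47 [ 0.5556 -0.0114] [ 0.5678 -0.0122]
329 241.45 228.45 [ 0.5564 -0.0138] [ 0.5677 -0.0144]
330 240.57 228.44 [ 0.5584 -0.0162] [ 0.5676 -0.0165]
331 239.22 228.53 [ 0.5614 -0.0187] [ 0.5673 -0.0187]
332 237.48 228.7 [ 0.5653 -0.0212] [ 0.5668 -0.0208]
333 236.0 228.84 [ 0.5687 -0.0237] [ 0.5664 -0.023 ]
```

View pics/w7.png

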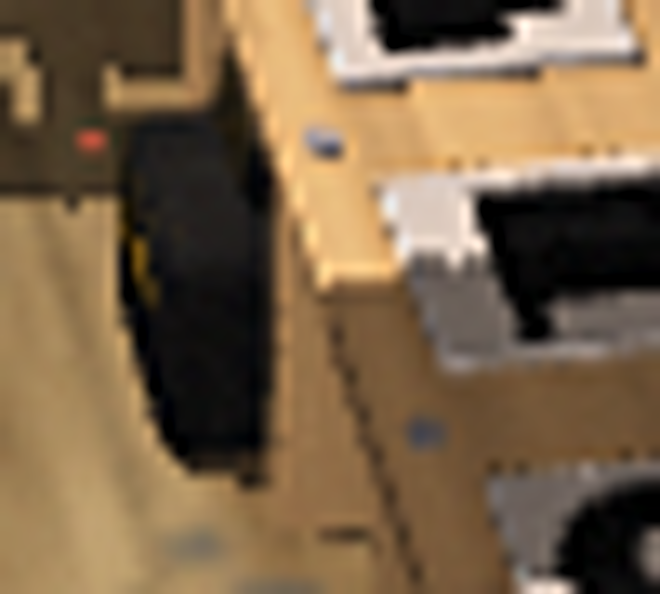

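The top view shows the rear face square to the bay but protruding about 13 mm by measurement, where about 9 mm is expected. The Fx −10 / Fz +7 reading suggests the upper fingers met the bevelled roof edge. I'll push again with the tool tilted so that only the tips touch.

>>> {"api": "arm_command", "payload": {"moves": [[0,-0.4,0,0,0,0,0],[0,-0.8,0,0,0,0,0],[0,-1,0,0,0,0,0],[0,-1,0,0,0,0,0]]}}

```text
t: 14.9
ee_pos: [0.4208, 0.1255, 0.15]
tool_rot: [[-1.0, 0.021, -0.005], [0.021, 1.0, -0.003], [0.005, -0.003, -1.0]]
ft_force: [-0.1, -0.6, 0.9]
grip_width: 0.002
grasp_force: 0.0
```

>>> {"api": "arm_command", "payload": {"moves": [[0,-0.4,0,0,-0.08,0,0],[0,-0.8,0,0,-0.16,0,0],[0,-1,0,0,-0.2,0,0],[0,-1,0,0,-0.2,0,0],[0,-1,0,0,-0.2,0,0]]}}

```text
t: 15.52
ee_pos: [0.4098, 0.0117, 0.1359]
tool_rot: [[-0.959, -0.006, 0.283], [-0.022, 0.998, -0.056], [-0.282, -0.06, -0.958]]
ft_force: [-1.5, 0.3, -1.6]
grip_width: 0.007
grasp_force: 0.0
```

>>> {"api": "arm_command", "payload": {"moves": [[-0.29,0,0.1,0,0,0,0],[-0.4,0,0.4,0,0,0,0],[-0.29,0,0.8,0,0,0,0],[-0.29,0,1,0,0,0,0],[-0.29,0,1,0,0,0,0]]}}

```text
t: 16.15
ee_pos: [0.4762, 0.0074, 0.0282]
tool_rot: [[-0.961, -0.005, 0.277], [-0.02, 0.998, -0.054], [-0.276, -0.058, -0.959]]
ft_force: [-0.1, 0.1, 0.5]
grip_width: 0.003
grasp_force: 0.0
```

>>> {"api": "arm_command", "payload": {"moves": [[-0.1,0,0.03,0,0,0,0],[-0.2,0,0.06,0,0,0,0],[-0.32,0,0.09,0,0,0,0],[-0.32,0,0.09,0,0,0,0]]}}

```text
t: 16.65
ee_pos: [0.5183, 0.0077, 0.0319]
tool_rot: [[-0.959, -0.004, 0.283], [-0.02, 0.998, -0.055], [-0.282, -0.059, -0.958]]
ft_force: [0.4, 0.4, 0.3]
grip_width: 0.001
grasp_force: 0.0
```

>>> {"api": "arm_command", "payload": {"moves": [[-0.06,0,0.03,0,0,0,0],[-0.12,0,0.06,0,0,0,0],[-0.18,0,0.08,0,0,0,0],[-0.22,0,0.1,0,0,0,0],[-0.22,0,0.1,0,0,0,0]]}}

```text
t: 17.27
ee_pos: [0.5458, 0.0072, 0.0259]
tool_rot: [[-0.96, -0.005, 0.28], [-0.021, 0.998, -0.055], [-0.279, -0.059, -0.958]]
ft_force: [-0.4, 0.1, -0.8]
grip_width: 0.004
grasp_force: 0.0
```

>>> {"api": "arm_command", "payload": {"moves": [[-0.02,0,0.006,0,0,0,0],[-0.04,0,0.012,0,0,0,0],[-0.05,0,0.014,0,0,0,0],[-0.05,0,0.014,0,0,0,0]]}}

```text
t: 17.77
ee_pos: [0.5517, 0.0072, 0.0261]
tool_rot: [[-0.96, -0.005, 0.28], [-0.021, 0.998, -0.055], [-0.279, -0.059, -0.959]]
ft_force: [-0.4, 0.4, 0.4]
grip_width: 0.001
grasp_force: 0.0
```

>>> {"api": "arm_command", "payload": {"moves": [[-0.01,0,0.003,0,0,0,0],[-0.02,0,0.006,0,0,0,0],[-0.03,0,0.009,0,0,0,0],[-0.03,0,0.009,0,0,0,0]]}}

```text
t: 18.27
ee_pos: [0.5556, 0.0072, 0.0261]
tool_rot: [[-0.96, -0.005, 0.28], [-0.021, 0.998, -0.055], [-0.279, -0.059, -0.958]]
ft_force: [-0.3, -0.0, 0.0]
grip_width: 0.005
grasp_force: 0.0
```

>>> {"api": "arm_command", "payload": {"moves": [[-0.01,0,0.003,0,0,0,0],[-0.02,0,0.006,0,0,0,0],[-0.03,0,0.009,0,0,0,0],[-0.03,0,0.009,0,0,0,0]]}}

```text
t: 18.77
ee_pos: [0.5593, 0.0072, 0.026]
tool_rot: [[-0.96, -0.005, 0.28], [-0.021, 0.998, -0.055], [-0.279, -0.059, -0.958]]
ft_force: [-0.8, -0.4, -0.0]
grip_width: 0.004
grasp_force: 0.0
```

>>> {"api": "arm_command", "payload": {"moves": [[-0.01,0,0.003,0,0,0,0],[-0.02,0,0.006,0,0,0,0],[-0.02,0,0.006,0,0,0,0]]}}

```text
t: 19.15
ee_pos: [0.5618, 0.0073, 0.026]
tool_rot: [[-0.96, -0.005, 0.28], [-0.021, 0.998, -0.055], [-0.279, -0.059, -0.959]]
ft_force: [-0.1, -0.2, -0.9]
grip_width: 0.006
grasp_force: 0.0
```

>>> {"api": "arm_command", "payload": {"moves": [[-0.01,0,0.003,0,0,0,0],[-0.02,0,0.006,0,0,0,0],[-0.02,0,0.006,0,0,0,0]]}}

```text
t: 19.52
ee_pos: [0.5643, 0.0072, 0.026]
tool_rot: [[-0.96, -0.005, 0.28], [-0.021, 0.998, -0.055], [-0.279, -0.059, -0.958]]
ft_force: [0.0, -0.3, -0.3]
grip_width: 0.005
grasp_force: 0.0
```

>>> {"api": "arm_command", "payload": {"moves": [[-0.01,0,0.003,0,0,0,0],[-0.02,0,0.006,0,0,0,0],[-0.02,0,0.006,0,0,0,0]]}}

```text
t: 19.9
ee_pos: [0.5669, 0.0073, 0.026]
tool_rot: [[-0.96, -0.005, 0.28], [-0.021, 0.998, -0.055], [-0.279, -0.059, -0.958]]
ft_force: [0.4, 0.8, 0.4]
grip_width: 0.008
grasp_force: 0.0
```

```bash
python3 - <<'E'
from h import *
c=eyes.get_calibration("side")
def proj(X): p=np.array(c["R"])@X+np.array(c["t"]);return (c["fx"]*p[0]/p[2]+c["cx"],c["fy"]*p[1]/p[2]+c["cy"])
for z in(0,.005,.05): print("rear corner",z,onplane(c,(329,260.2),z).round(4))
print("w5 tip",np.round(proj(np.array([.56,.008,.03])),1),"rear-right-bottom if home",np.round(proj(np.array([.56,-.02,0])),1),"if .5556",np.round(proj(np.array([.5556,-.02,0])),1))
s=status.get_state();print(s["ee_pos"],"now tip",np.round(proj(np.array(s["ee_pos"])),1))
im=eyes.read_camera("side")[:,:,::-1];old=cv2.imread("pics/s6.png");cv2.imwrite("pics/s7.png",im)
d=(im.max(2)<60)
print("now");[print(r,"".join("#" if v else "." for v in d[r,300:370])) for r in range(232,268,2)]
d=(old.max(2)<60)
print("old");[print(r,"".join("#" if v else "." for v in d[r,300:370])) for r in range(232,268,2)]
E
```

```text
rear corner 0 [ 0.5606 -0.0123  0.    ]
rear corner 0.005 [ 0.5593 -0.0189  0.005 ]
rear corner 0.05 [ 0.5474 -0.0782  0.05  ]
w5 tip [327.2 245.5] rear-right-bottom if home [329.4 262.1] if .5556 [327.6 262.3]
[0.56685896 0.00727064 0.02596563] now tip [330.  246.7]
now
232 ..........########################....................................
234 ...........########################...................................
236 ............#####......############...................................
238 ........................############........................#####.....
240 ........................############...............###############....
242 ........................############...............################...
244 ........................############................###############...
246 ........................############.................###############..
248 .........................###########..................###.............
250 .........................###########..................###.............
252 ..........................##########..................................
254
[... 1175 characters left out ...]
.........###.............
250 .........................###########..................###.............
252 ..........................##########..................................
254 ..........................##########..................................
256 ...........................########...................................
258 ...........................########...................................
260 .............................##.###...................................
262 .............................................................#########
264 ..........................................................#########.##
266 .........................................................#######......
```

>>> {"api": "arm_command", "payload": {"moves": [[0.2,0,-0.06,0,0,0,0],[0.4,0,-0.12,0,0,0,0],[0.45,0,-0.13,0,0,0,0],[0.47,0,-0.06,0,0,0,0],[0.48,0,-0.03,0,0,0,0],[0.48,0,-0.03,0,0,0,0]]}}

```text
t: 20.7
ee_pos: [0.5109, 0.0062, 0.0128]
tool_rot: [[-0.96, -0.004, 0.279], [-0.021, 0.998, -0.055], [-0.279, -0.059, -0.959]]
ft_force: [-0.3, 0.9, -0.0]
grip_width: 0.006
grasp_force: 0.0
```

```bash
python3 - <<'E'
from h import *
c=eyes.get_calibration("side")
def proj(X): p=np.array(c["R"])@X+np.array(c["t"]);return (c["fx"]*p[0]/p[2]+c["cx"],c["fy"]*p[1]/p[2]+c["cy"])
s=status.get_state();p=np.array(s["ee_pos"]);print(p,s["ft_force"],"TCP px",np.round(proj(p),1),"20mm back along tool z",np.round(proj(p-.02*np.array(s["tool_rot"])[:,2]),1))
im=eyes.read_camera("side")[:,:,::-1];cv2.imwrite("pics/s8.png",im)
d=(im.max(2)<60)
[print(r,"".join("#" if v else "." for v in d[r,270:345])) for r in range(216,266,2)]
E
```

```text
[0.51087287 0.00617075 0.01281264] [-0.3135456   0.86614445 -0.0039053 ] TCP px [307.7 253.8] 20mm back along tool z [305.2 247.4]
216 .........###############################...................................
218 ..........###.##########################...................................
220 ...........#..###########################..............................####
222 ...........###############################..............................###
224 ............####################.##########..............................##
226 ............###############################...............................#
228 ...........#################################..............................#
230 ............#################################.................#............
232 ............#################################................###...........
234 ............##################################..........########...........
236 ..............###############################.........###########..........
238 ...............########################...............############.........
240 .....
[... 330 characters left out ...]
.....................#.............##...###########.........
250 .......................................................###########.........
252 ......................................#.................##########.........
254 .......................................#................##########.........
256 ........................................................#########..........
258 ....................................#....................########..........
260 .....................................#.....................................
262 ...........................................................................
264 ...........................................................................
```

```bash
python3 - <<'E'
import cv2,numpy as np
a=cv2.imread("pics/s8.png").astype(int);b=cv2.imread("pics/s7.png").astype(int)
for r in range(240,266,2): print(r,*["%3d/%3d"%(a[r,u].max(),b[r,u].max()) for u in range(294,322,3)])
E
```

```text
240  17/181  17/173  19/156  16/154  21/161 195/172 172/171 170/169 151/147 187/171
242  18/179  13/172  14/155  21/150  19/160 121/173 105/176 101/168  88/146  75/173
244 129/177 184/169  67/159  18/148  20/162  29/171  83/177  75/166  72/153  79/170
246 176/172 165/163 164/166  14/150  31/157  75/163  85/178  78/166  79/166  73/160
248 172/172 166/166 174/167 152/151  51/150  76/161  80/168  68/170  68/173  59/155
250 174/174 171/170 167/165 163/161 155/149  71/158  77/164 113/171 181/171 155/148
252 171/171 178/175 166/166 163/161 154/149  68/155  76/163  79/165 174/172 159/157
254 170/170 178/177 166/166 162/161 154/152  59/154  74/163  70/160 187/172 177/163
256 169/168 176/173 169/169 159/158  86/155  64/151  78/165  70/154  75/176  78/176
258 166/165 173/172 168/165 159/155  52/155  69/148  76/164  65/144  82/173  87/181
260 166/164 171/170 170/168 156/155 157/152  62/144  75/162  74/157  81/169  89/187
262 171/171 169/170 172/172 156/154 153/147 142/146  63/161  77/164  78/167  92/193
264 172/169 170/167 173/172 159/156 153/148 157/145  96/157  82/170  81/169  94/197
```

The finger ends at about (305,248), some 20 mm above the reported TCP. So the fingers were gripping and pushing the step rather than the block. I'll push lower, on the block itself.

>>> {"api": "arm_command", "payload": {"moves": [[-0.05,0,-0.03,0,0,0,0],[-0.15,0,-0.01,0,0,0,0],[-0.24,0,0.01,0,0,0,0],[-0.29,0,0.025,0,0,0,0],[-0.29,0,0.025,0,0,0,0]]}}

```text
t: 21.38
ee_pos: [0.5453, 0.0068, 0.0206]
tool_rot: [[-0.96, -0.005, 0.281], [-0.021, 0.998, -0.055], [-0.28, -0.059, -0.958]]
ft_force: [-0.2, 0.7, -0.1]
grip_width: 0.009
grasp_force: 0.0
```

>>> {"api": "arm_command", "payload": {"moves": [[-0.01,0,0.003,0,0,0,0],[-0.02,0,0.006,0,0,0,0],[-0.03,0,0.009,0,0,0,0],[-0.03,0,0.009,0,0,0,0]]}}

```text
t: 21.88
ee_pos: [0.5484, 0.0068, 0.0201]
tool_rot: [[-0.96, -0.005, 0.28], [-0.021, 0.998, -0.055], [-0.279, -0.059, -0.959]]
ft_force: [-1.3, 0.9, 0.7]
grip_width: 0.006
grasp_force: 0.0
```

>>> {"api": "arm_command", "payload": {"moves": [[-0.01,0,0.003,0,0,0,0],[-0.02,0,0.006,0,0,0,0],[-0.02,0,0.006,0,0,0,0]]}}

```text
t: 22.25
ee_pos: [0.5511, 0.0068, 0.0201]
tool_rot: [[-0.96, -0.005, 0.28], [-0.021, 0.998, -0.055], [-0.279, -0.059, -0.958]]
ft_force: [-0.1, 1.0, -0.0]
grip_width: 0.004
grasp_force: 0.0
```

>>> {"api": "arm_command", "payload": {"moves": [[-0.01,0,0.003,0,0,0,0],[-0.02,0,0.006,0,0,0,0],[-0.02,0,0.006,0,0,0,0]]}}

```text
t: 22.62
ee_pos: [0.5535, 0.0068, 0.0201]
tool_rot: [[-0.96, -0.005, 0.28], [-0.021, 0.998, -0.055], [-0.279, -0.059, -0.958]]
ft_force: [0.5, 0.3, -0.7]
grip_width: 0.009
grasp_force: 0.0
```

>>> {"api": "arm_command", "payload": {"moves": [[-0.01,0,0.003,0,0,0,0],[-0.02,0,0.006,0,0,0,0],[-0.02,0,0.006,0,0,0,0]]}}

```text
t: 23.0
ee_pos: [0.5554, 0.0069, 0.0199]
tool_rot: [[-0.96, -0.005, 0.279], [-0.022, 0.998, -0.055], [-0.278, -0.059, -0.959]]
ft_force: [-2.2, 0.5, 1.0]
grip_width: 0.004
grasp_force: 0.7
```

>>> {"api": "arm_command", "payload": {"moves": [[-0.01,0,0.003,0,0,0,0],[-0.02,0,0.006,0,0,0,0],[-0.02,0,0.006,0,0,0,0]]}}

```text
t: 23.38
ee_pos: [0.5585, 0.0071, 0.0201]
tool_rot: [[-0.96, -0.005, 0.28], [-0.022, 0.998, -0.055], [-0.279, -0.059, -0.959]]
ft_force: [-3.6, 0.2, 1.6]
grip_width: 0.004
grasp_force: 1.6
```

>>> {"api": "arm_command", "payload": {"moves": [[-0.01,0,0.003,0,0,0,0],[-0.02,0,0.006,0,0,0,0],[-0.02,0,0.006,0,0,0,0]]}}

```text
t: 23.75
ee_pos: [0.561, 0.007, 0.0201]
tool_rot: [[-0.96, -0.005, 0.28], [-0.021, 0.998, -0.055], [-0.279, -0.059, -0.959]]
ft_force: [-3.9, 0.5, 3.1]
grip_width: 0.005
grasp_force: 2.2
```

It moves again at friction level (about 4 N), so it was short of the back. I'll keep going.

>>> {"api": "arm_command", "payload": {"moves": [[-0.01,0,0.003,0,0,0,0],[-0.02,0,0.006,0,0,0,0],[-0.02,0,0.006,0,0,0,0]]}}

```text
t: 24.12
ee_pos: [0.5636, 0.0069, 0.0201]
tool_rot: [[-0.96, -0.005, 0.28], [-0.021, 0.998, -0.055], [-0.279, -0.059, -0.958]]
ft_force: [-3.8, -0.0, 4.5]
grip_width: 0.001
grasp_force: 2.5
```

```bash
python3 - <<'E'
import cv2,numpy as np
from cell import eyes
a=eyes.read_camera("side")[:,:,::-1];cv2.imwrite("pics/s9.png",a);b=cv2.imread("pics/s8.png")
for r in range(228,266,2): print(r,"".join("#" if v<60 else "." for v in a[r,300:345].max(1)),"".join("#" if v<60 else "." for v in b[r,300:345].max(1)))
E
```

```text
228 .......#################################....# ##############..............................#
230 .......#################################..... ###############.................#............
232 ........###########################.......... ###############................###...........
234 .........##########################.......... ################..........########...........
236 ..........#########################.......... ###############.........###########..........
238 ..........#####.##....##############......... #########...............############.........
240 ...........##..........#############......... ########................############.........
242 .......................###.#########......... #########...............############.........
244 ...........................#########......... .#########..............############.........
246 ...........................#########......... .######.................############.........
248 ............................########......... ......#.............##...###########.........
250 ............................########......... .........................###########.........
252 ............................########......... ........#.................##########.........
254 .............................#######......... .........#................##########.........
256 .............................######.......... ..........................#########..........
258 ..............................#####.......... ......#....................########..........
260 .................................##.......... .......#.....................................
262 ............................................. .............................................
264 ................................###.......... .............................................
```

>>> {"api": "arm_command", "payload": {"moves": [[-0.01,0,0.003,0,0,0,0],[-0.02,0,0.006,0,0,0,0],[-0.02,0,0.006,0,0,0,0]]}}

```text
t: 24.55
ee_pos: [0.5639, 0.0069, 0.0199]
tool_rot: [[-0.961, -0.006, 0.277], [-0.022, 0.998, -0.055], [-0.276, -0.059, -0.959]]
ft_force: [-9.9, 0.1, 8.5]
grip_width: 0.009
grasp_force: 6.1
```

>>> {"api": "arm_command", "payload": {"moves": [[-0.01,0,0.003,0,0,0,0],[-0.015,0,0.004,0,0,0,0],[-0.015,0,0.004,0,0,0,0]]}}

```text
t: 24.92
ee_pos: [0.564, 0.0069, 0.0198]
tool_rot: [[-0.962, -0.007, 0.274], [-0.023, 0.998, -0.055], [-0.274, -0.059, -0.96]]
ft_force: [-14.3, -0.3, 12.9]
grip_width: 0.008
grasp_force: 8.9
```

>>> {"api": "arm_command", "payload": {"moves": [[0.1,0,-0.03,0,0,0,0],[0.4,0,-0.12,0,0,0,0],[0.6,0,-0.4,0,0,0,0],[0.6,0,-0.9,0,0,0,0],[0.6,0,-1,0,0,0,0]]}}

```text
t: 25.55
ee_pos: [0.4669, 0.0126, 0.118]
tool_rot: [[-0.958, -0.006, 0.286], [-0.023, 0.998, -0.055], [-0.285, -0.059, -0.957]]
ft_force: [1.0, 0.2, -0.8]
grip_width: 0.003
grasp_force: 0.0
```

>>> {"api": "arm_command", "payload": {"moves": [[0,0.4,0,0,0,0,0],[0,0.8,0,0,0,0,0],[0,1,0,0,0,0,0],[0,1,0,0,0,0,0]]}}

```text
t: 26.05
ee_pos: [0.466, 0.1344, 0.1083]
tool_rot: [[-0.959, -0.007, 0.282], [-0.023, 0.998, -0.053], [-0.281, -0.057, -0.958]]
ft_force: [0.8, 0.2, -0.2]
grip_width: 0.004
grasp_force: 0.0
```

>>> {"api": "arm_command", "payload": {"moves": [[0,0.4,0,0,0,0,0],[0,0.8,0,0,0,0,0],[0,1,0,0,0,0,0],[0,1,0,0,0,0,0]]}}

```text
t: 26.55
ee_pos: [0.4647, 0.252, 0.1009]
tool_rot: [[-0.96, -0.005, 0.281], [-0.021, 0.998, -0.055], [-0.28, -0.059, -0.958]]
ft_force: [0.1, -0.4, -0.1]
grip_width: 0.003
grasp_force: 0.0
```

```bash
python3 - <<'E'
from h import *
s=eyes.read_camera("side")[:,:,::-1];cv2.imwrite("pics/s10.png",s)
im=eyes.read_camera("top")[:,:,::-1];cv2.imwrite("pics/t10.png",im);c=eyes.get_calibration("top");g=im.max(2).astype(float)
for u in range(308,335,3):
    col=g[229:248,u];i=np.where((col[:-1]<150)&(col[1:]>=150))[0]
    if len(i): b=229+i[-1]+(150-col[i[-1]])/(col[i[-1]+1]-col[i[-1]]); print(u,round(b,2),onplane(c,(u,b),0)[:2].round(4))
for r in range(232,264,3): print(r,"".join("#" if v<60 else "." for v in s[r,300:345].max(1)))
d=np.abs(im.astype(int)-cv2.imread("pics/top0.png")).max(2)
for n,(u,v) in dict(tape=(187,270),roll=(487,275),pink=(258,295),green=(454,215)).items(): print(n,np.median(d[v-18:v+18,u-18:u+18]),(d[v-18:v+18,u-18:u+18]>50).mean().round(2))
E
```

```text
332 234.57 [ 0.5722 -0.0216]
232 ..##...........#.............................
235 ......##.#...#.##...........#######..........
238 ...........................#########.........
241 ............................#######..........
244 ...........................#.######..........
247 ...........................#########.........
250 ............................########.........
253 .............................#######.........
256 ..............................#####..........
259 ...............................####..........
262 .............................................
tape 37.0 0.27
roll 1.0 0.0
pink 50.0 0.49
green 1.0 0.0
```

```bash
python3 - <<'E'
from h import *
im=cv2.imread("pics/t10.png");c=eyes.get_calibration("top");S=cv2.cvtColor(im,cv2.COLOR_BGR2HSV)[:,:,1].astype(int)
for u in(312,320,328): print(u,[int(v) for v in im[226:248,u].max(1)],[int(v) for v in S[226:248,u]])
for r in(237,238,239,240): print(r,onplane(c,(320,r),0)[0].round(4))
a=cv2.imread("pics/side0.png");b=cv2.imread("pics/s10.png")
for n,lo,hi,box in(("tape",(18,120,60),(32,255,255),(170,215,265,310)),("pink",(150,60,60),(179,255,255),(195,245,245,300)),("roll",(105,120,40),(125,255,255),(325,400,270,345))):
    for i in(a,b):
        m=cv2.inRange(cv2.cvtColor(i,cv2.COLOR_BGR2HSV),lo,hi)[box[0]:box[1],box[2]:box[3]];y,x=np.nonzero(m);print(n,len(x),x.mean().round(1),y.mean().round(1))
E
```

```text
312 [82, 81, 80, 79, 78, 78, 75, 74, 75, 75, 75, 78, 85, 90, 89, 83, 79, 79, 80, 80, 82, 83] [81, 79, 80, 81, 78, 78, 78, 76, 78, 78, 78, 82, 84, 79, 80, 80, 77, 81, 83, 80, 78, 80]
320 [134, 133, 133, 134, 133, 133, 133, 133, 134, 133, 133, 133, 133, 134, 132, 121, 99, 87, 84, 84, 83, 81] [86, 84, 82, 86, 82, 84, 84, 84, 84, 84, 84, 84, 84, 84, 85, 84, 80, 82, 79, 79, 83, 79]
328 [83, 80, 80, 79, 78, 79, 78, 78, 78, 80, 79, 80, 80, 80, 81, 82, 82, 85, 84, 84, 85, 86] [80, 77, 73, 74, 75, 74, 72, 72, 75, 77, 77, 77, 73, 77, 76, 78, 81, 78, 82, 82, 81, 80]
237 0.5681
238 0.5658
239 0.5634
240 0.5611
tape 526 23.6 22.1
tape 550 23.1 21.6
pink 867 27.7 24.5
pink 867 27.7 24.5
roll 1788 38.8 44.8
roll 1789 38.8 44.8
```

Bystanders are unmoved. The arm blocks the top view, so I'll move it further aside to check the protrusion.

>>> {"api": "arm_command", "payload": {"moves": [[0,0.3,-0.4,0,0,0,0],[0,0.7,-0.8,0,0,0,0],[0,1,-0.8,0,0,0,0],[0,1,-0.8,0,0,0,0]]}}

```text
t: 27.15
ee_pos: [0.4367, 0.3777, 0.1865]
tool_rot: [[-0.96, -0.006, 0.281], [-0.021, 0.998, -0.053], [-0.28, -0.057, -0.958]]
ft_force: [-0.0, -0.0, -0.2]
grip_width: 0.008
grasp_force: 0.0
```

```bash
python3 - <<'E'
from h import *
im=eyes.read_camera("top")[:,:,::-1];cv2.imwrite("pics/t11.png",im);c=eyes.get_calibration("top")
for u in(312,320,328): print(u,[int(v) for v in im[220:248,u].max(1)])
for r in(236,237,238,239,240): print(r,onplane(c,(320,r),0)[0].round(4))
E
```

```text
312 [245, 245, 245, 245, 245, 245, 245, 244, 230, 166, 104, 89, 89, 90, 88, 83, 80, 75, 79, 127, 185, 216, 220, 222, 222, 219, 215, 215]
320 [244, 243, 244, 245, 245, 245, 244, 240, 202, 131, 94, 90, 90, 89, 86, 85, 102, 118, 104, 138, 199, 222, 224, 224, 223, 220, 218, 220]
328 [243, 239, 243, 244, 245, 245, 245, 240, 186, 109, 85, 84, 85, 84, 81, 78, 73, 73, 101, 161, 215, 227, 227, 225, 222, 218, 219, 225]
236 0.5705
237 0.5681
238 0.5658
239 0.5634
240 0.5611
```

```bash
python3 -c "
from cell import ctrl
print(ctrl.hand_in())"
```

```text
the job is handed in; nothing more can be done
None
```

I slid the black battery into the left bay, the one with its label, until it stopped firmly against the back (14 N), and handed the job in at about 27 s. It sits square and sticks out about 6 mm by the top camera (9 mm nominal, rough measurement). The tape measure and blue roll showed no movement in the pictures; I never went near the reel but did not measure it.

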